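Hang up the pipette and set its volume dial

ROBOT

A 6-joint arm with a two-finger parallel gripper is mounted at the origin on the work surface. World frame = base frame: x ahead of the robot, y to its left, z up, the work surface at z = 0. Lengths are in m, angles in rad, forces in N, time in s.
With the tool pointing down it reaches from about 0.225 to 0.875 m from the base axis. Payload 3.4 kg.
Tool frame: the origin (TCP) lies on the centre line of the jaws, within the pads' length; the fingertips stand 17 mm ahead of it and the grasp point (between the pads) lies 2 mm behind it (nose_length is the distance from the TCP to the fingertips, in m); z points along the fingers, y is the line along which they close (so a half turn about z gives the same grasp; the last joint's range is limited). The gripper opens to 85 mm and grips with 20 to 120 N. Pads are 22 mm wide; open, the fingers measure 114 mm over their backs; the gripper's body (76 mm by 85 mm) begins 54 mm behind the grasp point. The pads swing forward as they close: fully open they stand 13 mm farther back than shut.
Start: joints at [1.114, 0.276, 1.505, -0, 1.361, -0.121], TCP at [0.189, 0.543, 0.248] pointing down, gripper open.
Joint ranges: [-2.89, 2.89], [-0.75, 2.08], [0.22, 2.7], [-1.18, 4.32], [0.11, 2.71], [-2.7, 2.7]. Speed limits (rad/s): [2.57, 2.57, 3.14, 3.14, 3.14, 3.14].

INTERFACE

Orientations are given as a unit quaternion [w, x, y, z].
In Python, from rig import get_state, get_image, sign_off, find_in, place_of, nose_length gives the robot as it stands.
- The arm moves only by the tool apply_moves, never from a script. Its argument "deltas" is one flat list of numbers, 5 for each row, row after row: the finger opening in mm, from 0 to 85.4, then the shift along the tool's x, y, z in mm, then the turn about the tool's z in degrees. A call has 1 to 12 rows; each row is the pose to reach, as a shift and turn from the pose commanded when the call began, along the tool's axes at that moment; what a row does not reach only later rows make up. A row lasts 1/12 s, in which the tool goes at most 41.7 mm and 7.16 degrees, less where a joint would pass 70% of its speed; a pose out of reach is approached as far as the arm can. A call with a gripper value outside its range is refused whole. The fingers move at their own pace and stop on an object; "squeeze" is the grip in N (left out, the last holds). Time passes only in rows, so rows that repeat a pose let the fingers close. It gives the time, the measured TCP pose, the force, the opening and the grip force at its end, in the units of the state.
- get_state(): the state, without advancing time (a new reading comes with each control period).
- get_image(name): name is "scene" or "top" or "wrist"; returns a dict with "frame" (400x640x3 uint8, red, green, blue), "K" (3x3 intrinsics, pixels), "position" and "orientation" of the camera in the world. Camera axes: x right, y down, z forward; pixel columns grow to the right and rows downward; lengths in m; the calibration is good to about 2 mm. The wrist camera is an equidistant fisheye: a pixel r from the principal point sees the ray r / f radians off the axis. A picture is of the moment at which its call begins. There is no depth.
- sign_off(): hands the job in; it is judged then, once.
Trained networks look in a picture, given as the dict that the camera call returned (one of the last four; its "shot" number tells which), for a name from the list of things; names that differ only in an ending like _2 or _b are one class to them, and where a whole thing is asked for, a point or a joint stands for the part that bears it (a point fixed in the world has none). Each returns a list of dicts, best first, with "score" (0 to 1); they miss things now and then, are a little off and sometimes report something else, mostly with a low value. They report only what shows in the picture. A call takes as long as a camera call.
- find_in(query, picture): "point" ([column, row] in pixels, amid what is visible of it).
- place_of(query, picture): "point" ([column, row] in pixels: a listed point, or the origin of a listed thing).
The state is a dict: "clock": time; "qpos": joint angles; "qd": joint speeds; "effort": joint torques, N m; "position": TCP position; "ee_rot": TCP orientation; "contact_force": force on the tool from outside, world axes, zero at the start; "moment": the same for the moment, N m; "width": finger opening in m; "gripper_force": force on a finger pad.
Only numpy, scipy, OpenCV 4.12 (cv2) and the standard library are available. Lean on these libraries where they do the work, as an engineer would, in place of code of your own. Each camera call takes 0.05 s, during which the arm holds its last target. There are 200 camera calls.

TASK

Pull the pipette straight up out of its holder cup and hang it upright in the middle of the stand's fork, its collar resting flat on both prongs. Then turn the dial on top of the pipette until its pointer is on mark 3, the middle of the group of three strokes. Leave the stirrer in its cup and the beaker, bottle and steel column where they are.

Things in the scene. Friction and masses are not known exactly. Their poses are not given: they have to be found in the camera images.
- pipette: Hand pipette, 187 mm long, 0.19 kg, upright in one of two alike cups, collar on the rim. Origin at the tip, z up, x towards the scale plate. Heights above the tip: clear cone to 58 mm (17 wide), square barrel 22 x 22 to 105, grey collar 54 (x) x 52 (y) to 111, grey handle 48 (x) x 32 (y) to 147 (grip across y, pads at 137), then the dial. Scale plate 72 wide at 141 to 147 reaches x = 48.
- pipette_collar (a point): Centre of the underside of the pipette's collar, on its axis, 105 mm above the tip.
- dial (a joint): Ribbed grey dial, 26 mm wide, 149 to 183 mm above the tip, under a 4 mm button. Rad, growing anticlockwise from above. Four marks: 1 at 0.0, 2 at 0.5, 3 at 1.0, 4 at 1.5 (stops at the ends). Stiff (0.03 N m), stays where left. A black pointer 33 mm long points to one to four black strokes on the scale plate, at -0.75 to 0.75 rad about z from the pipette's x. Starts below mark 3.
- dial_grip (a point): Point on the dial's axis at which to centre the finger pads to turn it, 172 mm above the tip; fingertips then pass 6 mm above the handle.
- pipette_cup: Fixed aluminium holder cup of the pipette: 46 mm outside, 40 mm inside diameter, rim 120 mm above the bench, on an 84 mm round dark foot 6 mm thick. Origin on the bench at its axis.
- pipette_cup_rim (a point): Centre of the mouth of the pipette's cup, 120 mm above the bench.
- stand: Fixed low stand: dark steel foot 150 x 120 x 12 mm, a 16 mm post 45 mm behind the slot's centre, and on top a two-pronged aluminium fork, mouth towards the stand's -x (the robot's side), prong tops 135 mm above the bench. Origin on the bench under the fork's seat.
- fork_seat (a point): Middle of the fork's slot at the prong tops (135 mm up); x points from mouth to back. Slot 27 mm wide (y), closed 19 mm behind this point, open 34 mm before it; prongs 18.5 mm wide, 10 mm thick. The pipette's square barrel fits the slot, from the front or from above, and its collar rests on the prongs. No part of the stand is above 142 mm.
- stirrer: Bystander: steel stirring rod with a 54 mm round collar and plain 12 mm shank, standing in the other, like cup; top 190 mm above the bench. Origin at its lower end.
- beaker: Bystander: glass beaker, 72 mm wide, 90 mm high. Origin under its centre.
- bottle: Bystander: white bottle, 70 mm wide, 140 mm high. Origin under its centre.
- column: Bystander: steel column lying on the bench, 140 mm long, with two 20 mm end blocks. Origin under its middle, x along it.

How it is judged:
On the way, in this order (a step that is already met when the one before it is completed fails the run):
1. the pipette is pulled up until its tip is above the cup's rim (z of pipette in the frame of pipette_cup_rim above 0 m), for 0.05 s.
2. the pipette hangs upright in the fork, collar on the prongs (horizontal distance between pipette_collar and fork_seat below 0.014 m and z of pipette_collar in the frame of fork_seat between -0.004 and 0.004 m and angle between pipette's own z axis and vertical below 0.08 rad), for 0.2 s.
3. the dial is on mark 3 (value of joint dial between 0.88 and 1.12 rad), for 0.2 s.
At the end, for the whole second after the job is handed in: The pipette hangs at rest in the fork: collar centre within 14 mm horizontally of the seat's centre, collar underside within 4 mm of the prong tops, tilted less than 0.08 rad; its dial reads 1.0 +- 0.12 rad (mark 3); the stirrer, beaker, bottle and column are within 30 mm of where they started (all of step 2 and all of step 3 and linear speed of pipette below 0.02 m/s and distance of each of stirrer, beaker, bottle, column from where it was at the start of the episode below 0.03 m); the robot touches nothing.
It fails at once if the stirrer is moved by more than 30 mm (distance of stirrer from where it was at the start of the episode above 0.03 m).
It fails at once if the beaker is moved by more than 30 mm (distance of beaker from where it was at the start of the episode above 0.03 m).
It fails at once if the bottle is moved by more than 30 mm (distance of bottle from where it was at the start of the episode above 0.03 m).
It fails at once if the steel column is moved by more than 30 mm (distance of column from where it was at the start of the episode above 0.03 m).
It also fails if it takes over 61 s, if anything falls off the work surface, if the arm or the gripper's body presses on something with over 40 N, if the wrist force passes 120 N, or if a joint passes its speed limit or range.

## Working session

There is one attempt and no reset: what is moved stays moved. The work goes in short steps, Python scripts to look and compute and a tool call to move; the robot and the scene stay as the last step left them, time stands still between calls to the robot, and variables do not carry over. Pictures are saved under pics/ and viewed, at most 10 in all, crops included, and the job is handed in when it is done.

Besides the shell and the picture viewer there is one more tool, called in YAML: its name, and indented under it one key for each argument. apply_moves: Moves the arm, as the interface text tells. Its arguments: {"type":"object","properties":{"deltas":{"type":"array"},"squeeze":{"type":"number"}},"required":["deltas"]}

```bash
mkdir -p pics; cat > h.py <<'E'
import numpy as np, cv2
from scipy.spatial.transform import Rotation as R
from rig import *
def rot(q): return R.from_quat([q[1],q[2],q[3],q[0]]).as_matrix()
def ray(p,uv,fish=False):
    K=np.array(p["K"]); d=np.array([(uv[0]-K[0,2])/K[0,0],(uv[1]-K[1,2])/K[1,1]])
    if fish:
        t=np.linalg.norm(d); d=np.r_[d/t*np.sin(t),np.cos(t)] if t>1e-9 else np.array([0,0,1.])
    else: d=np.r_[d,1]
    return np.array(p["position"]),rot(p["orientation"])@(d/np.linalg.norm(d))
def atz(p,uv,z,fish=False):
    o,d=ray(p,uv,fish); return o+d*(z-o[2])/d[2]
def tri(rs):
    A=0;b=0
    for o,d in rs:
        M=np.eye(3)-np.outer(d,d);A=A+M;b=b+M@o
    return np.linalg.solve(A,b)
def proj(p,X,fish=False):
    K=np.array(p["K"]); c=rot(p["orientation"]).T@(np.array(X)-p["position"])
    if fish:
        t=np.arctan2(np.hypot(c[0],c[1]),c[2]); u=c[:2]/max(np.hypot(c[0],c[1]),1e-9)*t
    else: u=c[:2]/c[2]
    return np.array([K[0,0]*u[0]+K[0,2],K[1,1]*u[1]+K[1,2]])
def save(n,im): cv2.imwrite("pics/"+n,im[:,:,::-1])
E
python3 - <<'E'
from h import *
np.set_printoptions(precision=3,suppress=True)
ps={n:get_image(n) for n in("scene","top","wrist")}
save("a.png",np.vstack([ps["scene"]["frame"][:, :],ps["top"]["frame"]])[:, :][::1] if 0 else cv2.resize(np.vstack([ps["scene"]["frame"],ps["top"]["frame"]]),(480,600)))
save("top.png",ps["top"]["frame"])
save("scene.png",ps["scene"]["frame"])
save("wr.png",ps["wrist"]["frame"])
for q in["pipette","pipette_collar","dial_grip","pipette_cup","pipette_cup_rim","stand","fork_seat","stirrer","beaker","bottle","column"]:
    r={}
    for n in("scene","top"):
        l=place_of(q,ps[n])
        r[n]=[(np.round(d["point"]).astype(int).tolist(),round(d["score"],2)) for d in l[:2]]
    print(q,r)
    try: print("   tri",tri([ray(ps[n],r[n][0][0]) for n in r]))
    except Exception as e: print(e)
print(ps["top"]["position"],ps["scene"]["position"],rot(ps["top"]["orientation"]))
print(nose_length() if callable(nose_length) else nose_length, get_state()["ee_rot"])
E
```

```text
pipette {'scene': [], 'top': [([285, 236], 0.92), ([315, 154], 0.38)]}
list index out of range
pipette_collar {'scene': [([380, 197], 0.63)], 'top': [([281, 237], 0.82)]}
   tri [0.505 0.033 0.133]
dial_grip {'scene': [([384, 184], 0.75)], 'top': [([282, 236], 0.58), ([397, 222], 0.53)]}
   tri [0.503 0.029 0.186]
pipette_cup {'scene': [([379, 220], 0.94)], 'top': [([289, 234], 0.63)]}
   tri [0.506 0.031 0.012]
pipette_cup_rim {'scene': [([378, 198], 0.67)], 'top': []}
list index out of range
stand {'scene': [([303, 150], 0.66)], 'top': [([394, 220], 0.84)]}
   tri [ 0.55  -0.26   0.017]
fork_seat {'scene': [([298, 122], 0.58)], 'top': [([409, 218], 0.71)]}
   tri [ 0.549 -0.276  0.125]
stirrer {'scene': [([427, 296], 0.88)], 'top': [([202, 225], 0.96)]}
   tri [0.532 0.263 0.025]
beaker {'scene': [([330, 309], 0.9)], 'top': [([241, 157], 0.88)]}
   tri [ 0.731  0.162 -0.002]
bottle {'scene': [([282, 245], 0.69)], 'top': [([315, 154], 0.98), ([201, 225], 0.26)]}
   tri [ 0.742 -0.047 -0.009]
column {'scene': [([252, 112], 0.77)], 'top': [([466, 206], 0.88), ([239, 157], 0.24)]}
   tri [ 0.596 -0.468  0.003]
[ 0.489 -0.053  1.079] [0.905 0.4   1.062] [[ 0.004 -0.994  0.108]
 [-1.    -0.003  0.004]
 [-0.004 -0.108 -0.994]]
0.017 [-0.     0.167  0.986  0.   ]
```

View pics/top.png

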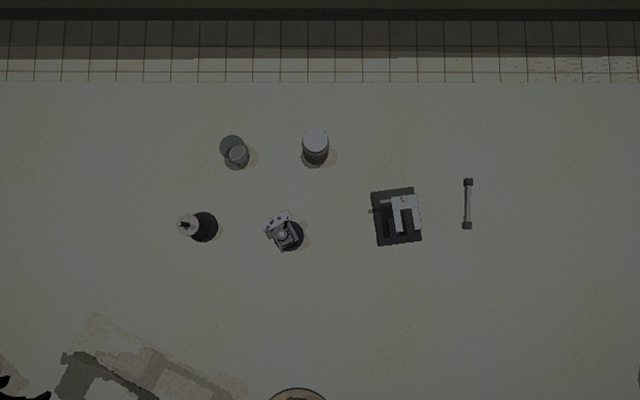

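View pics/scene.png

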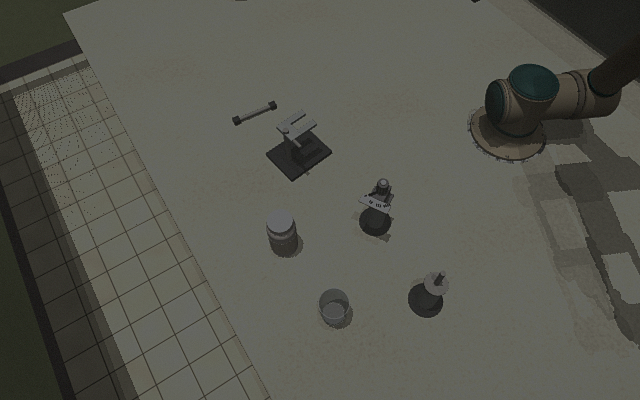

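The top view shows the pipette at about (282,236) with its scale plate up-left, the stand at (397,217) with its mouth facing down, the stirrer at (190,224), and the other bystanders clear. In the scene view the pipette is at (380,200) and the stand at (300,145). The triangulated heights agree with the given sizes. Next I move above the pipette.

apply_moves:
  deltas: [85, -40, -33, -52, -7, 85, -80, -65, -52, -14, 85, -117, -95, -52, -21, 85, -150, -125, -52, -28, 85, -187, -152, -52, -35, 85, -220, -180, -52, -42, 85, -255, -207, -52, -42, 85, -290, -235, -52, -42, 85, -322, -262, -52, -42, 85, -355, -290, -52, -42, 85, -388, -316, -52, -42, 85, -388, -316, -52, -42]

```text
clock: 2.25
position: [0.4349, 0.1431, 0.3006]
ee_rot: [0.001, -0.197, 0.98, 0.0]
contact_force: [0.7, 1.1, 0.3]
width: 0.0852
gripper_force: 0.0
```

```bash
python3 - <<'E'
from h import *
np.set_printoptions(precision=3,suppress=True)
p=get_image("wrist");save("w1.png",p["frame"])
for q in["pipette_collar","dial_grip","pipette_cup_rim","fork_seat"]:
    for d in place_of(q,p)[:1]:
        z={"pipette_collar":.12,"dial_grip":.187,"pipette_cup_rim":.12,"fork_seat":.135}[q]
        print(q,d,atz(p,d["point"],z,True))
s=get_state();print(s["position"],s["ee_rot"],s["clock"],p["position"],p["K"])
E
```

```text
pipette_collar {'point': [200.3, 203.0], 'score': 0.59} [0.505 0.034 0.12 ]
dial_grip {'point': [169.8, 226.9], 'score': 0.87} [0.508 0.028 0.187]
fork_seat {'point': [17.4, 155.9], 'score': 0.66} [ 0.549 -0.264  0.135]
[0.434 0.145 0.3  ] [-0.    -0.197  0.98   0.   ] 2.5 [0.357 0.111 0.426] [[309.707   0.    317.222]
 [  0.    309.707 201.74 ]
 [  0.      0.      1.   ]]
```

View pics/w1.png

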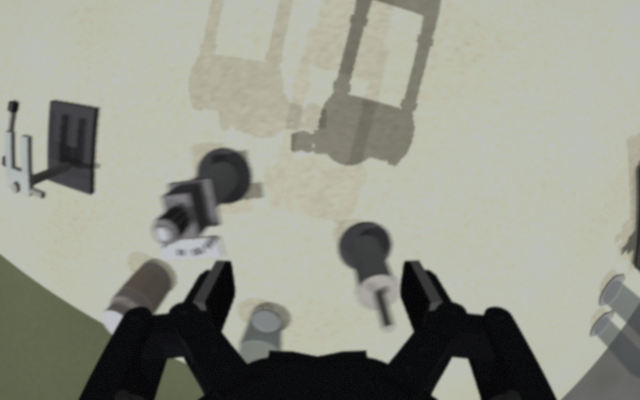

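The wrist view (calls off slightly: arm still en route) shows the pipette at (180,215), fork at (17,165). I centre above it and look for its yaw.

apply_moves:
  deltas: [85, -6, -35, 0, 0, 85, -12, -70, 0, 0, 85, -18, -105, 0, 0, 85, -22, -133, 0, 0, 85, -22, -133, 0, 0, 85, -22, -133, 0, 0]

```text
clock: 3.0
position: [0.506, 0.0317, 0.2999]
ee_rot: [-0.0, -0.197, 0.98, 0.001]
contact_force: [-0.5, 0.8, 1.0]
width: 0.0852
gripper_force: 0.0
```

```bash
python3 - <<'E'
from h import *
np.set_printoptions(precision=3,suppress=True)
p=get_image("wrist");save("w2.png",p["frame"])
import pickle;pickle.dump(p,open("w2.pkl","wb"))
for q in["pipette_collar","dial_grip","fork_seat"]:
    for d in place_of(q,p)[:1]:
        z={"pipette_collar":.12,"dial_grip":.187,"fork_seat":.135}[q]
        print(q,d,atz(p,d["point"],z,True))
s=get_state();print(s["position"],s["ee_rot"],s["clock"])
E
```

```text
dial_grip {'point': [312.8, 205.0], 'score': 0.81} [0.508 0.029 0.187]
fork_seat {'point': [66.8, 130.7], 'score': 0.85} [ 0.553 -0.271  0.135]
[0.505 0.033 0.3  ] [-0.    -0.199  0.98   0.   ] 3.2
```

View pics/w2.png

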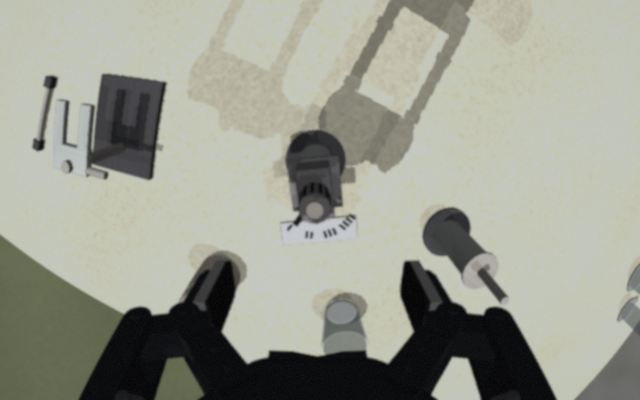

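Pointer (290,225) lies on the single stroke (mark 1); strokes grow to the right. Plate's far edge runs (282,245)–(358,238). Fork opens upward at (78,105). Compute yaws.

```bash
python3 - <<'E'
from h import *
import pickle
np.set_printoptions(precision=3,suppress=True)
p=pickle.load(open("w2.pkl","rb"))
hsv=cv2.cvtColor(p["frame"][:, :],cv2.COLOR_RGB2HSV)
f=p["frame"]
c=cv2.resize(f[90:260,270:370],(500,850)[::1],interpolation=cv2.INTER_CUBIC)
left=cv2.resize(f[140:260,265:385],(600,600),interpolation=cv2.INTER_CUBIC)
save("c.png",left)
m=((hsv[:,:,1]<35)&(hsv[:,:,2]>165)).astype(np.uint8); m[:210]=0;m[250:]=0;m[:,:270]=0;m[:,370:]=0
m=cv2.morphologyEx(m,cv2.MORPH_CLOSE,np.ones((7,7)))
n,l,st,ce=cv2.connectedComponentsWithStats(m);i=1+np.argmax(st[1:,4]);print(st[i])
ct,_=cv2.findContours((l==i).astype(np.uint8),0,1)
pts=np.array([atz(p,q[0],.162,True)[:2] for q in ct[0]])
r=cv2.minAreaRect((pts*1000).astype(np.float32));print(r)
for a,b in[((282,244),(358,238))]:
    A=atz(p,a,.162,True);B=atz(p,b,.162,True);d=B-A;print(A,B,np.linalg.norm(d),"yaw",np.arctan2(-d[0],d[1]))
# fork prong tips/back
for uv in [(62,100),(84,104),(56,172),(88,175),(100,76),(164,83),(153,178)]:
    print(uv,atz(p,uv,.135 if uv[0]<90 else .012,True))
E
```

```text
[ 270  210  100   40 3488]
((536.7020874023438, 47.78678512573242), (40.370426177978516, 95.64837646484375), 22.667800903320312)
[0.564 0.02  0.162] [0.53  0.085 0.162] 0.072528552787739 yaw 0.48380731330839505
(62, 100) [ 0.519 -0.29   0.135]
(84, 104) [ 0.514 -0.25   0.135]
(56, 172) [ 0.611 -0.283  0.135]
(88, 175) [ 0.594 -0.225  0.135]
(100, 76) [ 0.499 -0.335  0.012]
(164, 83) [ 0.479 -0.213  0.012]
(153, 178) [ 0.621 -0.19   0.012]
```

View pics/c.png

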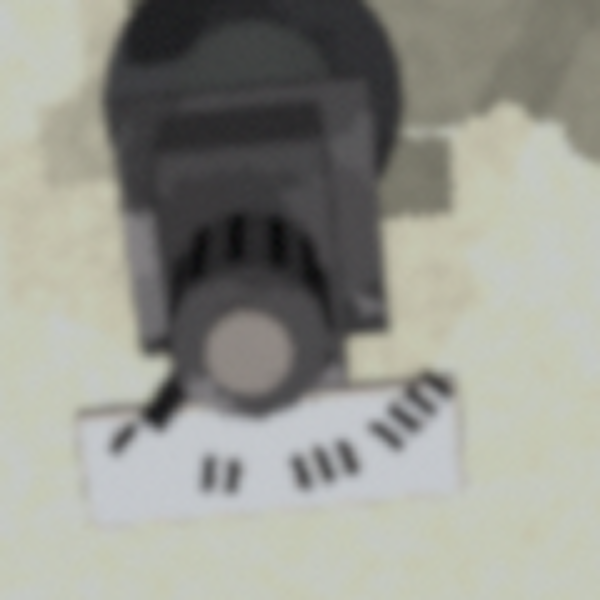

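Plate length reads 72.5 mm (72 given), so the yaw is about 0.49. The axis works out at (0.5055, 0.0305), and the dial starts at mark 1. Descend and grip.

apply_moves:
  deltas: [85, 0, -2.5, 25, -5, 85, 0, -2.5, 55, -5, 85, 0, -2.5, 85, -5, 85, 0, -2.5, 110, -5, 85, 0, -2.5, 130, -5, 85, 0, -2.5, 149, -5, 85, 0, -2.5, 149, -5, 85, 0, -2.5, 149, -5]

```text
clock: 3.87
position: [0.5061, 0.0296, 0.151]
ee_rot: [-0.001, -0.241, 0.971, 0.0]
contact_force: [0.9, 0.2, 1.1]
width: 0.0852
gripper_force: 0.0
```

apply_moves:
  deltas: [20, 0, 0, 0, 0, 20, 0, 0, 0, 0, 20, 0, 0, 0, 0, 20, 0, 0, 0, 0, 20, 0, 0, 0, 0, 20, 0, 0, 0, 0, 20, 0, 0, 0, 0, 20, 0, 0, 0, 0, 20, 0, 0, 0, 0]
  squeeze: 50

```text
clock: 4.62
position: [0.5077, 0.0285, 0.1523]
ee_rot: [0.001, -0.24, 0.971, -0.0]
contact_force: [0.1, -0.4, 6.1]
width: 0.0312
gripper_force: 50.6
```

apply_moves:
  deltas: [20, 0, 0, -10, 0, 20, 0, 0, -25, 0, 20, 0, 0, -45, 0, 20, 0, 0, -65, 0, 20, 0, 0, -85, 0, 20, 0, 0, -105, 0, 20, 0, 0, -120, 0, 20, 0, 0, -130, 0, 20, 0, 0, -130, 0, 20, 0, 0, -130, 0]

```text
clock: 5.45
position: [0.5068, 0.0285, 0.2812]
ee_rot: [-0.0, -0.24, 0.971, 0.0]
contact_force: [-1.0, 0.5, -2.3]
width: 0.031
gripper_force: 49.8
```

```bash
python3 - <<'E'
from h import *
np.set_printoptions(precision=3,suppress=True)
ps={n:get_image(n) for n in("wrist","top","scene")}
import pickle;pickle.dump(ps,open("p3.pkl","wb"))
save("sc3.png",cv2.resize(ps["scene"]["frame"][90:250,240:460],None,fx=3,fy=3,interpolation=cv2.INTER_CUBIC))
for n in ps:
  for q in["fork_seat","pipette_collar"]:
    for d in place_of(q,ps[n])[:1]: print(n,q,d,atz(ps[n],d["point"],.135 if q[0]=="f" else .25,n=="wrist"))
s=get_state();print(s["position"],s["ee_rot"],s["clock"],s["qpos"],s["width"])
E
```

```text
wrist fork_seat {'point': [62.5, 110.2], 'score': 0.62} [ 0.551 -0.268  0.135]
top fork_seat {'point': [409.5, 217.3], 'score': 0.55} [ 0.549 -0.274  0.135]
top pipette_collar {'point': [319.0, 152.8], 'score': 0.69} [ 0.681 -0.054  0.25 ]
scene fork_seat {'point': [300.2, 120.2], 'score': 0.81} [ 0.546 -0.272  0.135]
scene pipette_collar {'point': [384.6, 165.7], 'score': 0.84} [0.503 0.019 0.25 ]
[0.507 0.029 0.281] [-0.    -0.24   0.971  0.   ] 5.9 [-0.081  0.157  1.583  0.     1.402 -2.136] 0.03138440041029421
```

View pics/sc3.png

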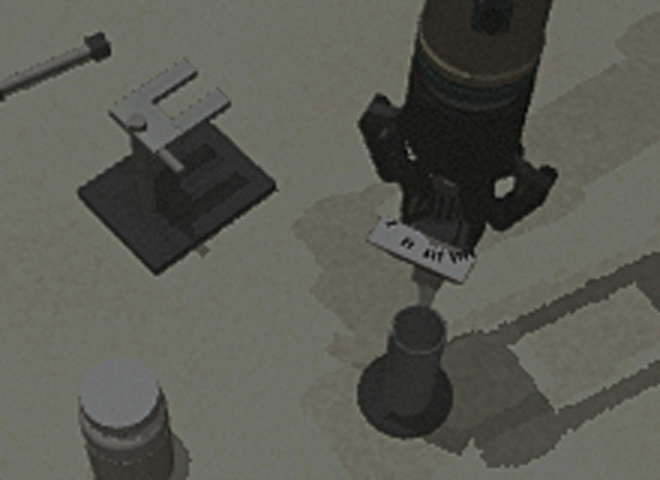

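The pipette hangs straight with its tip just above the cup rim, and the fork (175,100 in the crop) is free. I move to just in front of the fork, turning to its heading.

apply_moves:
  deltas: [20, 10, -14, -15, 2, 20, 27, -39, -25, 4, 20, 47, -67, -25, 7, 20, 67, -97, -25, 10, 20, 87, -126, -25, 13, 20, 108, -155, -25, 16, 20, 128, -184, -25, 19, 20, 148, -212, -25, 22.5, 20, 163, -234, -25, 22.5, 20, 172, -247, -25, 22.5, 20, 172, -247, -25, 22.5, 20, 172, -247, -25, 22.5]

```text
clock: 6.9
position: [0.4696, -0.2707, 0.3058]
ee_rot: [-0.0, -0.045, 0.999, 0.001]
contact_force: [0.2, -0.0, -2.2]
width: 0.0314
gripper_force: 50.1
```

```bash
python3 - <<'E'
from h import *
np.set_printoptions(precision=3,suppress=True)
p=get_image("wrist")
import pickle;pickle.dump(p,open("p4.pkl","wb"))
save("w4.png",cv2.resize(p["frame"][100:400,120:520],(800,600),interpolation=cv2.INTER_CUBIC))
for d in place_of("fork_seat",p)[:1]: print(d,atz(p,d["point"],.135,True))
s=get_state();print(s["position"],s["ee_rot"],s["clock"],s["qpos"],s["width"],s["contact_force"])
E
```

```text
[ 0.47  -0.269  0.306] [-0.    -0.046  0.999  0.001] 7.0 [-0.649  0.198  1.469  0.001  1.475 -2.313] 0.03086723795393474 [-0.48  -0.245 -1.143]
```

View pics/w4.png

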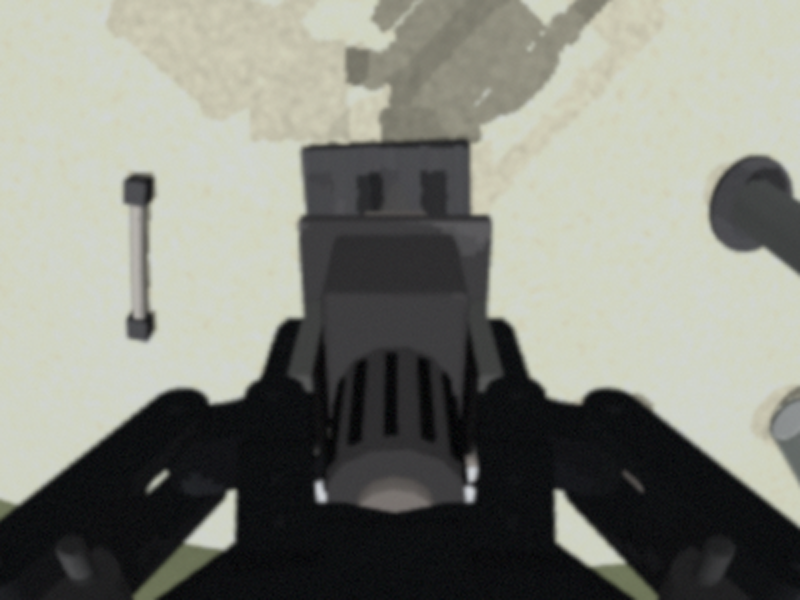

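The held pipette hides the fork; the stand's foot edge shows at (304,148)–(468,141). I enlarge the earlier fork views in one picture to measure it finely.

```bash
python3 - <<'E'
from h import *
import pickle
np.set_printoptions(precision=4,suppress=True)
p4=pickle.load(open("p4.pkl","rb"));ps=pickle.load(open("p3.pkl","rb"));w2=pickle.load(open("w2.pkl","rb"))
A=atz(p4,(272,174),.012,True);B=atz(p4,(354,170.5),.012,True);d=B-A
print(A,B,np.linalg.norm(d),"yaw",np.arctan2(-d[0],d[1]))
yaw=np.arctan2(-d[0],d[1]); m=(A+B)/2
def pr(p,seat,yaw,f):
    L=[(-34,13.5),(19,13.5),(19,-13.5),(-34,-13.5),(-34,-32),(-34,32)]
    c,s=np.cos(yaw),np.sin(yaw)
    return [proj(p,[seat[0]+(c*x-s*y)/1e3,seat[1]+(s*x+c*y)/1e3,.135],f) for x,y in L]
seat=(.550,-.271);print("foot-mid lateral offset of seat",(np.array(seat)-m[:2])@[-np.sin(yaw),np.cos(yaw)],(np.array(seat)-m[:2])@[np.cos(yaw),np.sin(yaw)])
out=[]
for p,(r,c),f,k in[(ps["top"],(182,375),False,0),(ps["scene"],(85,260),False,0),(w2,(85,40),True,0),(ps["wrist"],(70,30),True,0)]:
    h,w=60,80;S=5
    im=cv2.resize(p["frame"][r:r+h,c:c+w],None,fx=S,fy=S,interpolation=cv2.INTER_CUBIC)
    im=cv2.normalize(im,None,0,255,cv2.NORM_MINMAX).copy()
    for u in pr(p,seat,yaw,f): cv2.circle(im,(int((u[0]-c+.5)*S),int((u[1]-r+.5)*S)),3,(255,0,0),-1)
    out.append(im)
save("f.png",np.vstack([np.hstack(out[:2]),np.hstack(out[2:])]))
E
```

```text
[ 0.494  -0.3313  0.012 ] [ 0.4789 -0.2175  0.012 ] 0.1147980237338253 yaw 0.13217005333188028
foot-mid lateral offset of seat -0.005012522904777866 0.06344982362045769
```

View pics/f.png

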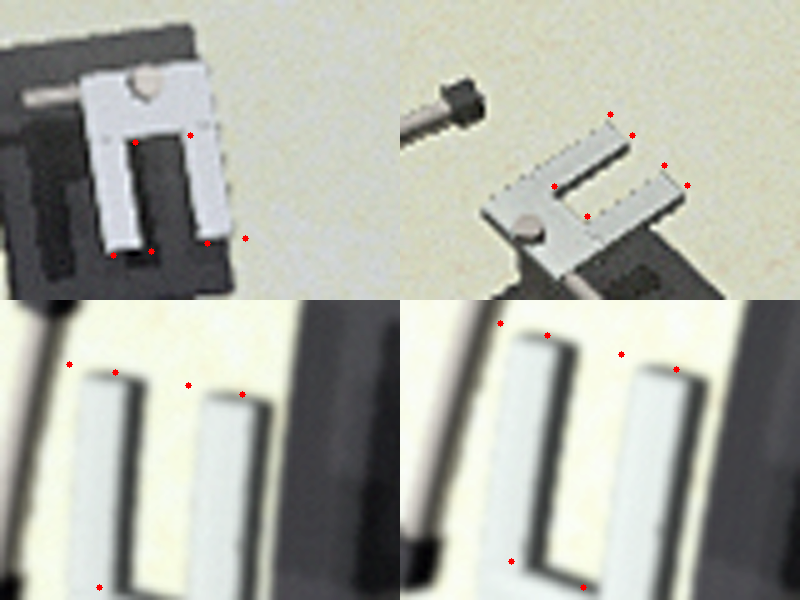

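Model overlay (red) is a few mm off the fork's visible corners; I read the corners and fit the fork pose.

```bash
cat > fit.py <<'E'
from h import *
import pickle
from scipy.optimize import least_squares
np.set_printoptions(precision=4,suppress=True)
ps=pickle.load(open("p3.pkl","rb"));w2=pickle.load(open("w2.pkl","rb"))
D={"top":(ps["top"],(375,182),(0,0),False,{(-34,13.5):(137,250),(19,13.5):(126,137),(19,-13.5):(183,133),(-34,-13.5):(197,242),(-34,-32):(232,234),(-34,32):(107,252)}),
"scene":(ps["scene"],(260,85),(400,0),False,{(-34,-32):(608,121),(-34,-13.5):(632,147),(-34,13.5):(664,172),(-34,32):(686,194),(19,-13.5):(556,192)}),
"w2":(w2,(40,85),(0,300),True,{(-34,-32):(85,372),(-34,-13.5):(130,377),(-34,13.5):(208,394),(-34,32):(255,401)}),
"w3":(ps["wrist"],(30,70),(400,300),True,{(-34,-32):(519,334),(-34,-13.5):(562,343),(-34,13.5):(642,369),(-34,32):(692,377),(19,-13.5):(525,570),(19,13.5):(603,592)})}
def res(v,ks):
    o=[];c,s=np.cos(v[2]),np.sin(v[2])
    for k in ks:
        p,off,sh,f,L=D[k]
        for (x,y),u in L.items():
            px=np.array(off)+(np.array(u)-sh)/5-.5
            o+=list(proj(p,[v[0]+(c*x-s*y)/1e3,v[1]+(s*x+c*y)/1e3,.135],f)-px)
    return np.array(o)
for ks in[["top"],["scene"],["w2"],["w3"],["w2","w3"],["top","scene","w2","w3"]]:
    r=least_squares(res,[.55,-.27,.1],args=(ks,),loss="soft_l1");print(ks,r.x,"rms px",np.sqrt(np.mean(res(r.x,ks)**2)))
E
python3 fit.py
```

```text
['top'] [ 0.5516 -0.2664  0.1164] rms px 0.4470092945241677
['scene'] [ 0.5531 -0.2669  0.1315] rms px 0.3647100182855433
['w2'] [ 0.5501 -0.265   0.1328] rms px 0.47419986954007054
['w3'] [ 0.55   -0.2645  0.1361] rms px 0.6560742340696525
['w2', 'w3'] [ 0.55   -0.2647  0.1357] rms px 0.5985472734341274
['top', 'scene', 'w2', 'w3'] [ 0.5505 -0.2655  0.1311] rms px 0.712315799785779
```

Foot and fork fits agree: seat (0.551, −0.2657), yaw 0.13. Move over the seat, then lower most of the way, watching the force.

apply_moves:
  deltas: [20, -20, -1, 0, -1, 20, -45, -2, 0, -2, 20, -70, -3, 0, -2.3, 20, -81, -3, 0, -2.3, 20, -81, -3, 0, -2.3, 20, -81, -3, 0, -2.3, 20, -81, -3, 15, -2.3, 20, -81, -3, 30, -2.3, 20, -81, -3, 45, -2.3, 20, -81, -3, 58, -2.3, 20, -81, -3, 58, -2.3]

```text
clock: 7.92
position: [0.5477, -0.2644, 0.2457]
ee_rot: [-0.003, -0.066, 0.998, 0.002]
contact_force: [-0.9, -0.7, -2.3]
width: 0.0312
gripper_force: 50.0
```

apply_moves:
  deltas: [20, 0, 0, 10, 0, 20, 0, 0, 20, 0, 20, 0, 0, 30, 0, 20, 0, 0, 40, 0, 20, 0, 0, 40, 0]

```text
clock: 8.33
position: [0.5497, -0.2654, 0.2058]
ee_rot: [-0.002, -0.066, 0.998, 0.001]
contact_force: [-1.2, -0.3, -2.2]
width: 0.0309
gripper_force: 50.0
```

```bash
python3 - <<'E'
from h import *
np.set_printoptions(precision=4,suppress=True)
s=get_state();print(s["position"],s["ee_rot"],s["contact_force"],s["moment"],s["clock"])
ps=[get_image(n) for n in("scene","top")]
a=cv2.resize(ps[0]["frame"][60:180,250:370],(400,400),interpolation=cv2.INTER_CUBIC);b=cv2.resize(ps[1]["frame"][160:260,350:450],(400,400),interpolation=cv2.INTER_CUBIC)
save("s5.png",cv2.normalize(np.hstack([a,b]),None,0,255,cv2.NORM_MINMAX))
E
```

```text
[ 0.5497 -0.2654  0.2058] [-0.0015 -0.0659  0.9978  0.0009] [-1.2497 -0.2739 -2.1731] [-0.0219  0.032  -0.0007] 8.3333
```

View pics/s5.png

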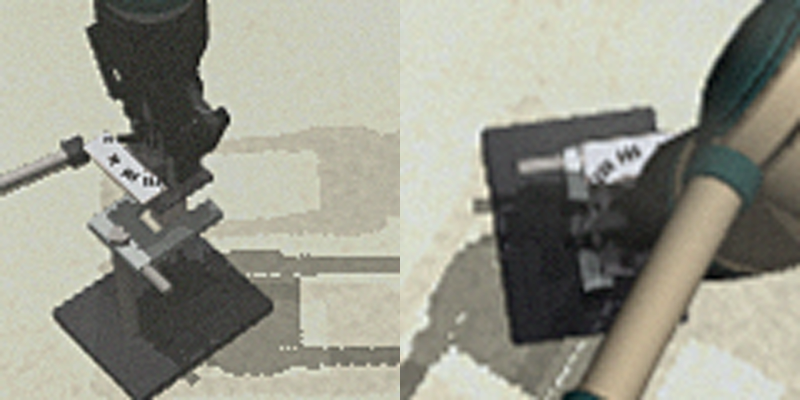

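The barrel's lower end has entered the slot (scene crop, about (170,215)) and there is no side force. I lower the rest gently.

apply_moves:
  deltas: [20, 0, 0, 10, 0, 20, 0, 0, 20, 0, 20, 0, 0, 28, 0, 20, 0, 0, 34, 0, 20, 0, 0, 36, 0, 20, 0, 0, 37, 0, 20, 0, 0, 38, 0, 20, 0, 0, 38, 0]

```text
clock: 9.1
position: [0.551, -0.2658, 0.1703]
ee_rot: [0.0, -0.066, 0.998, -0.0]
contact_force: [0.5, -0.6, -1.0]
width: 0.031
gripper_force: 50.0
```

apply_moves:
  deltas: [20, 0, 0, 1, 0, 20, 0, 0, 1, 0, 20, 0, 0, 1, 0]

```text
clock: 9.35
position: [0.5509, -0.2658, 0.1695]
ee_rot: [0.0, -0.066, 0.998, -0.0]
contact_force: [0.7, 0.4, -1.2]
width: 0.0311
gripper_force: 50.0
```

apply_moves:
  deltas: [20, 0, 0, 1, 0, 20, 0, 0, 2, 0, 20, 0, 0, 3, 0, 20, 0, 0, 3, 0]

```text
clock: 9.68
position: [0.5509, -0.2658, 0.1674]
ee_rot: [0.0, -0.066, 0.998, -0.0]
contact_force: [-1.4, 1.1, 4.5]
width: 0.0314
gripper_force: 50.8
```

Seated: the contact force rose to 4.5 N at the expected height. Release and rise above the pipette, then turn back for the dial stroke.

apply_moves:
  deltas: [40, 0, 0, 0, 0, 60, 0, 0, 0, 0, 85, 0, 0, 0, 0, 85, 0, 0, 0, 0, 85, 0, 0, 0, 0, 85, 0, 0, 0, 0, 85, 0, 0, -20, 0, 85, 0, 0, -45, 0, 85, 0, 0, -70, 0, 85, 0, 0, -95, 0, 85, 0, 0, -95, 0, 85, 0, 0, -95, 0]

```text
clock: 10.68
position: [0.5515, -0.2661, 0.2629]
ee_rot: [0.002, -0.066, 0.998, -0.001]
contact_force: [0.2, 0.7, -0.3]
width: 0.0853
gripper_force: 0.0
```

apply_moves:
  deltas: [85, 0, 0, 0, 7, 85, 0, 0, 0, 14, 85, 0, 0, 0, 21, 85, 0, 0, 0, 28, 85, 0, 0, 0, 35, 85, 0, 0, 0, 42, 85, 0, 0, 0, 49, 85, 0, 0, 0, 56, 85, 0, 0, 0, 63, 85, 0, 0, 0, 70, 85, 0, 0, 0, 77, 85, 0, 0, 0, 80]

```text
clock: 11.68
position: [0.55, -0.2653, 0.2593]
ee_rot: [-0.002, 0.593, 0.805, -0.0]
contact_force: [0.8, -1.1, -0.1]
width: 0.0853
gripper_force: 0.0
```

```bash
python3 - <<'E'
from h import *
np.set_printoptions(precision=4,suppress=True)
s=get_state();print(s["position"],s["ee_rot"],s["qpos"],s["clock"])
p=get_image("wrist");t=get_image("top");sc=get_image("scene")
for pp,f in((p,True),(sc,False)):
  for q,z in(("dial_grip",.202),("pipette_collar",.135)):
    for d in place_of(q,pp)[:1]: print(q,d,atz(pp,d["point"],z,f))
u=proj(p,[.551,-.266,.19],True);print(u)
r,c=int(np.clip(u[1]-75,0,250)),int(np.clip(u[0]-75,0,490))
a=cv2.resize(p["frame"][r:r+150,c:c+150],(400,400),interpolation=cv2.INTER_CUBIC)
b=cv2.resize(sc["frame"][60:180,250:370],(400,400),interpolation=cv2.INTER_CUBIC);print(r,c)
save("d6.png",np.hstack([a,cv2.normalize(b,None,0,255,cv2.NORM_MINMAX)]))
E
```

```text
[ 0.55   -0.2653  0.2593] [-0.0017  0.5929  0.8053 -0.0001] [-0.5633  0.3261  1.4042  0.0001  1.4147 -0.8648] 11.6833
dial_grip {'point': [316.3, 232.5], 'score': 0.65} [ 0.5488 -0.2649  0.202 ]
pipette_collar {'point': [318.6, 200.2], 'score': 0.86} [ 0.5505 -0.2648  0.135 ]
dial_grip {'point': [297.9, 105.1], 'score': 0.69} [ 0.552  -0.2677  0.202 ]
pipette_collar {'point': [301.5, 122.5], 'score': 0.69} [ 0.5476 -0.2637  0.135 ]
[319.019  227.4798]
152 244
```

View pics/d6.png

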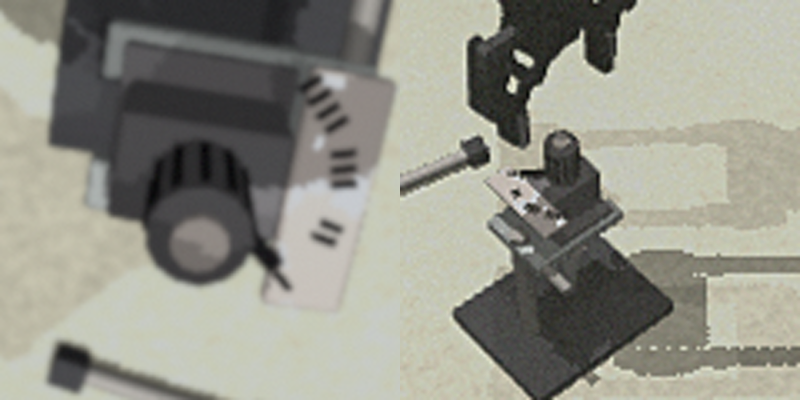

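The pipette hangs upright in the fork: collar flat, dial button at (200,243), and pointer still on the single stroke at (280,270). This was my 10th view, so I check the dial numerically from here. Next: grip the dial.

apply_moves:
  deltas: [85, 0, 0, 20, 0, 85, 0, 0, 40, 0, 85, 0, 0, 58, 0, 85, 0, 0, 58, 0, 15, 0, 0, 58, 0, 15, 0, 0, 58, 0, 15, 0, 0, 58, 0, 15, 0, 0, 58, 0, 15, 0, 0, 58, 0, 15, 0, 0, 58, 0, 15, 0, 0, 58, 0, 15, 0, 0, 58, 0]
  squeeze: 30

```text
clock: 13.03
position: [0.5511, -0.266, 0.2044]
ee_rot: [0.001, 0.591, 0.807, 0.0]
contact_force: [-1.2, 1.6, 6.0]
width: 0.0247
gripper_force: 30.1
```

apply_moves:
  deltas: [15, 0, 0, 0, 0, 15, 0, 0, 0, 0, 15, 0, 0, 0, 0]

```text
clock: 13.28
position: [0.5511, -0.266, 0.2044]
ee_rot: [0.001, 0.591, 0.807, 0.0]
contact_force: [-0.4, 0.1, 5.5]
width: 0.0247
gripper_force: 30.1
```

apply_moves:
  deltas: [15, 0, 0, 0, -6, 15, 0, 0, 0, -12, 15, 0, 0, 0, -18, 15, 0, 0, 0, -24, 15, 0, 0, 0, -30, 15, 0, 0, 0, -36, 15, 0, 0, 0, -42, 15, 0, 0, 0, -48, 15, 0, 0, 0, -54, 15, 0, 0, 0, -58, 15, 0, 0, 0, -58, 15, 0, 0, 0, -58]

```text
clock: 14.28
position: [0.5512, -0.2658, 0.2043]
ee_rot: [0.001, 0.126, 0.992, -0.0]
contact_force: [0.1, 0.8, 5.9]
width: 0.025
gripper_force: 30.2
```

apply_moves:
  deltas: [30, 0, 0, 0, 0, 50, 0, 0, 0, 0, 85, 0, 0, 0, 0, 85, 0, 0, 0, 0, 85, 0, 0, 0, 0, 85, 0, 0, 0, 0, 85, 0, 0, -20, 0, 85, 0, 0, -50, 0, 85, 0, 0, -80, 0, 85, 0, 0, -80, 0, 85, 0, 0, -80, 0]

```text
clock: 15.2
position: [0.5517, -0.2663, 0.2854]
ee_rot: [0.002, 0.126, 0.992, -0.001]
contact_force: [0.3, 0.3, -0.8]
width: 0.0846
gripper_force: 0.0
```

```bash
cat > dial.py <<'E'
from h import *
np.set_printoptions(precision=4,suppress=True,linewidth=200)
s=get_state();print(s["position"],s["ee_rot"],s["qpos"][5],s["clock"])
p=get_image("wrist")
for q,z in(("dial_grip",.202),("pipette_collar",.135)):
    for d in place_of(q,p)[:1]: print(q,d,atz(p,d["point"],z,True))
# button-based axis guess; sample polar brightness profile about axis at plate height
g=cv2.GaussianBlur(cv2.cvtColor(p["frame"],cv2.COLOR_RGB2GRAY),(0,0),.6).astype(np.float32)
def prof(c,z,rs,th):
    o=[]
    for t in th:
        u=np.array([proj(p,[c[0]+r*np.cos(t),c[1]+r*np.sin(t),z],True) for r in rs],np.float32)
        o.append(cv2.remap(g,u[None,:,0],u[None,:,1],cv2.INTER_LINEAR).mean())
    return np.array(o)
c=(.5505,-.2655);th=np.arange(-1.1,1.4,.04)
for nm,z,rs in(("strokes",.177,np.arange(.036,.042,.001)),("pointer",.179,np.arange(.026,.033,.001))):
    print(nm);v=prof(c,z,rs,th)
    print(" ".join(f"{t:.2f}:{int(x)}" for t,x in zip(th,v)))
E
python3 dial.py
```

```text
[ 0.5517 -0.2663  0.2854] [ 0.0022  0.1257  0.9921 -0.001 ] -1.882061956613105 15.2
dial_grip {'point': [314.1, 217.6], 'score': 0.58} [ 0.551  -0.2683  0.202 ]
pipette_collar {'point': [320.0, 189.0], 'score': 0.72} [ 0.551  -0.2634  0.135 ]
strokes
-1.10:198 -1.06:199 -1.02:199 -0.98:199 -0.94:199 -0.90:198 -0.86:188 -0.82:168 -0.78:168 -0.74:180 -0.70:186 -0.66:162 -0.62:110 -0.58:147 -0.54:192 -0.50:200 -0.46:201 -0.42:200 -0.38:200 -0.34:200 -0.30:200 -0.26:199 -0.22:182 -0.18:127 -0.14:136 -0.10:165 -0.06:125 -0.02:153 0.02:194 0.06:200 0.10:200 0.14:200 0.18:200 0.22:184 0.26:131 0.30:123 0.34:156 0.38:116 0.42:124 0.46:157 0.50:119 0.54:136 0.58:184 0.62:198 0.66:188 0.70:143 0.74:113 0.78:146 0.82:125 0.86:122 0.90:157 0.94:120 0.98:118 1.02:134 1.06:90 1.10:77 1.14:96 1.18:127 1.22:147 1.26:125 1.30:86 1.34:70 1.38:68
pointer
-1.10:198 -1.06:197 -1.02:196 -0.98:195 -0.94:194 -0.90:189 -0.86:182 -0.82:172 -0.78:156 -0.74:137 -0.70:122 -0.66:116 -0.62:120 -0.58:132 -0.54:148 -0.50:157 -0.46:161 -0.42:163 -0.38:162 -0.34:159 -0.30:156 -0.26:153 -0.22:153 -0.18:153 -0.14:157 -0.10:160 -0.06:162 -0.02:164 0.02:169 0.06:175 0.10:182 0.14:187 0.18:191 0.22:193 0.26:195 0.30:191 0.34:169 0.38:114 0.42:59 0.46:42 0.50:48 0.54:79 0.58:124 0.62:160 0.66:178 0.70:181 0.74:172 0.78:162 0.82:151 0.86:139 0.90:124 0.94:110 0.98:98 1.02:91 1.06:90 1.10:90 1.14:90 1.18:91 1.22:91 1.26:87 1.30:80 1.34:77 1.38:76
```

Marks read at −0.62, −0.12, 0.40 and 0.89, all consistent with a yaw of about 0.14. The pointer reads about 0.46, so the dial is near 1.0–1.08. I check the pointer's direction independently of its height.

```bash
cat >> dial.py <<'E'
print("---- pointer pixels")
t2=np.arange(.15,.66,.01)
for z in (.177,.179,.182):
    P=[]
    for r in np.arange(.020,.0335,.001):
        v=prof(c,z,[r],t2); w=np.clip(110-v,0,None)
        if w.sum()>50:
            t=(w*t2).sum()/w.sum();P.append([c[0]+r*np.cos(t),c[1]+r*np.sin(t)]);
    P=np.array(P);l=cv2.fitLine(P.astype(np.float32)*1000,cv2.DIST_L2,0,.01,.01).ravel()
    a=np.arctan(l[1]/l[0]);print(z,len(P),"dir",a,"-> dial",a-.138+.75,"line miss of axis mm",np.cross(l[:2],np.array(c)*1000-l[2:]))
E
python3 dial.py | sed -n '/----/,$p'
```

```text
---- pointer pixels
0.177 14 dir 0.5603481 -> dial 1.172348 line miss of axis mm 3.5146472416090546
0.179 14 dir 0.57974863 -> dial 1.1917486 line miss of axis mm 3.58301779771773
0.182 13 dir 0.62156343 -> dial 1.2335634 line miss of axis mm 3.930607911752304dial.py:28: DeprecationWarning: Arrays of 2-dimensional vectors are deprecated. Use arrays of 3-dimensional vectors instead. (deprecated in NumPy 2.0)
  a=np.arctan(l[1]/l[0]);print(z,len(P),"dir",a,"-> dial",a-.138+.75,"line miss of axis mm",np.cross(l[:2],np.array(c)*1000-l[2:]))
```

```bash
sed -i '/^print("----/,$d' dial.py; cat >> dial.py <<'E'
print("---- pointer")
t2=np.arange(.1,.8,.01)
for z in (.177,.181):
    print(z,[(round(r*1000),round(float((w*t2).sum()/w.sum()),3),int(v.min())) for r in np.arange(.018,.036,.0015) for v in [prof(c,z,[r],t2)] for w in [np.clip(v.min()+35-v,0,None)]])
E
python3 dial.py | sed -n '/----/,$p'
```

```text
---- pointer
0.177 [(18, 0.552, 46), (20, 0.471, 49), (21, 0.397, 49), (23, 0.378, 42), (24, 0.422, 32), (26, 0.456, 29), (27, 0.45, 28), (29, 0.448, 29), (30, 0.446, 29), (32, 0.445, 30), (33, 0.438, 48), (35, 0.424, 104)]
0.181 [(18, 0.53, 49), (20, 0.441, 49), (21, 0.411, 42), (23, 0.462, 32), (24, 0.499, 29), (26, 0.487, 28), (27, 0.483, 29), (29, 0.48, 29), (30, 0.477, 31), (32, 0.467, 54), (33, 0.451, 111), (35, 0.398, 119)]
```

The pointer sits at 0.40–0.45 against mark 3 at about 0.40. Together with the measured 1.01 rad turn from mark 1, that puts the dial at 1.0–1.05, in tolerance. The pipette's yaw is unchanged and the gripper is clear, so I hand in.

```bash
python3 -c "
from rig import *
print(sign_off())"
```

```text
the job is handed in; nothing more can be done
None
```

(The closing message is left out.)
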